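Slide the loaded clip board out over the catch bin and hold it

TASK

Take the loaded clip board by its wooden grip and slide it, flat on the stand all the way, out through the gap between the two guide fences until the stand's outlet edge lies under the red line, so that all the clips stand out over the catch bin. The clips make it nose-heavy: finish while still holding the grip, with the board level and resting on the stand, so that it cannot tip while a workmate strips the clips. Leave everything else where it is.

Things in the scene. Friction and masses are not known exactly. Their poses are not given: they have to be found in the camera images.
- board: Loaded clip board: aluminium plate 56 (x) x 300 (y) x 8 mm, flat on the stand, mass about 0.5 kg. Origin: centre of its underside; y points along it to the clip end, which goes out first; z up. Two rows of black clips, 20 mm high, stand at y = 12 to 142 mm; wooden hand grip at y = -120 mm. Centre of mass 9 mm on the clip side of the origin: with the red line at the edge it tips unless held.
- grip (a point): Centre of the board's wooden hand grip, half-way up: a block 24 mm wide (x, across the board), 52 mm long (y), 40 mm high, standing on the plate. This point is 20 mm above the plate's top, 28 mm above the stand's top, 120 mm behind the board's origin. Bare plate 16 mm wide lies on either side of it, then the open stand top.
- mark (a point): Middle of the red line painted across the top of the plate, 12 mm wide along the board, 15 mm behind the origin (105 mm in front of the grip centre), at the plate's top face, 8 mm above the underside. Axes as the board's.
- nose (a point): Middle of the board's clip-side end, 150 mm in front of the origin, 4 mm above the underside.
- stand: Fixed stand: plywood top 260 (x) x 420 (y) mm, 100 mm above the table. Origin: centre of its footprint, on the table. y points outward to the outlet edge (black strip) and catch bin. Two aluminium guide fences by that edge, either side of the centre line x = 0: 64 mm clear between them, 20 mm high, y = 145 to 205 mm, with flared mouths from y = 120 mm, there about 88 mm wide.
- edge (a point): Middle of the stand's outlet edge, at top-surface height, on the centre line between the fences (y = 210 mm from the stand's origin, z = 100 mm). Axes as the stand's, y pointing outward.
- mouth (a point): Point on the stand's top surface on the centre line in the flared mouth of the guide gap, 130 mm outward of the stand's origin.
- bin: Loose grey catch bin with some black clips in it, 170 x 170 mm, 62 mm high, on the table just beyond the outlet edge, 38 mm below the board; leave it there. Origin: centre of its underside.
- jar: Loose white jar with a blue lid, 36 mm across, 50 mm high, on the stand's top to one side of the board. Origin: centre of its underside.
- tally: Loose round steel tally counter, 44 mm across, 30 mm high, on the stand's top on the other side. Origin: centre of its underside.
- tray: Loose white tray of black clips, 160 x 120 mm, 28 mm high, on the table. Origin: centre of its underside.
- marker: Loose marker pen, white with a black cap, 145 mm long, 18 mm thick, on the table. Origin: underside, near mid-length.
- driver: Loose screwdriver, 190 mm long, on the table. Origin: underside.
- sparebar: Loose flat steel bar with a brass end, 300 x 18 x 6 mm, on the table. Origin: centre of its underside.
- clip: One loose black clip, 14 mm wide, 17 mm high, on the table. Origin: centre of its underside.

How it is judged (in metres and radians):
On the way:
1. The board's clip end has entered the gap between the guide fences, lying on the stand, with the red line still well inside the edge (y of nose in the frame of edge between -0.06 and 0.05 m and x of nose in the frame of edge between -0.012 and 0.012 m and z of nose in the frame of edge between -0.002 and 0.012 m), for 0.1 s.
At the end, for the whole second after the job is handed in: Outlet edge under the red line (its middle within 6 mm of the edge), board between the fences (12 mm of the centre line, 0.15 rad of straight), level within 0.035 rad, resting on the stand, at rest, held by the fingers, not touching the bin (y of mark in the frame of edge between -0.006 and 0.006 m and x of mark in the frame of edge between -0.012 and 0.012 m and angle between the y axis of board and the y axis of stand, either way round below 0.15 rad and angle between board's own z axis and vertical below 0.035 rad and z of mark in the frame of edge between 0.003 and 0.014 m and contact force between each of the fingers, stand and board above 0.5 N and contact force between bin and board below 0.2 N and linear speed of board below 0.01 m/s); the arm keeps its last pose, push and grip.
It fails at once if The board is lifted off the stand (its red line or nose more than 15 mm above where they lie) (z of mark in the frame of edge above 0.023 m or z of nose in the frame of edge above 0.019 m).
It fails at once if The board tips (more than 0.12 rad) or its nose drops onto the bin (angle between board's own z axis and vertical above 0.12 rad or contact force between board and bin above 0.5 N).
It fails at once if A bystander (bin, jar, tally counter, tray, marker, screwdriver, spare bar, single clip) is moved more than 15 mm (distance of any of bin, jar, tally, tray, marker, driver, sparebar, clip from where it was at the start of the episode above 0.015 m).
It also fails if it takes over 38 s, if anything falls off the work surface, if the arm or the gripper's body presses on something with over 40 N, if the wrist force passes 120 N, or if a joint passes its speed limit or range.

ROBOT

A 6-joint arm with a two-finger parallel gripper is mounted at the origin on the work surface. World frame = base frame: x ahead of the robot, y to its left, z up, the work surface at z = 0. Lengths are in mm, angles in degrees, forces in N, time in s.
With the tool pointing down it reaches from about 225 to 875 mm from the base axis. Payload 3.4 kg.
Tool frame: the origin (TCP) lies midway between the tips of the shut fingers; the grasp point (between the pads) lies 19 mm behind it (bot.pinch_z is the z of the grasp point in the tool frame, in mm); z points along the fingers, y is the direction in which the jaws open and shut (so a half turn about z gives the same grasp; the last joint's range is limited). The gripper opens to 85 mm and grips with 20 to 120 N. Pads are 22 mm wide; open, the fingers measure 114 mm over their backs; the gripper's body (76 mm by 85 mm) begins 54 mm behind the grasp point. The pads swing forward as they close: fully open they stand 13 mm farther back than shut.
Start: joints at [-76.547, 15.808, 86.224, -0, 77.962, -6.933], TCP at [200.297, -539.025, 195.928] pointing down, gripper open.
Joint ranges: [-165.64, 165.64], [-43.16, 119.46], [12.63, 154.43], [-67.54, 247.53], [6.08, 155.33], [-154.97, 154.97]. Speed limits (degrees/s): [147.25, 147.25, 180, 180, 180, 180].

INTERFACE

Orientations are given as [roll, pitch, yaw] about the fixed x, y, z axes, in that order (R = Rz(yaw) Ry(pitch) Rx(roll)).
In Python, from rig import telemetry, imaging, workorder, bot gives the robot as it stands.
- The arm moves only by the shell command python3 -m inch 'ROWS' [FORCE]. ROWS is text: rows parted by semicolons, each of 5 numbers parted by spaces: the shift along the world's x, y, z as a fraction of full scale, then the turn about the world's z as a fraction of full scale, then the finger opening in mm, from 0 to 85.4. A call has 1 to 8 rows; each row shifts and turns the pose as measured when the row begins; what a row does not reach is not made up. Full scale, the value 1, is 0.03 m for a shift and 4 degrees for a turn. A row lasts 1/8 s, in which the tool goes at most 62.5 mm and 10.7 degrees, less where a joint would pass 70% of its speed; a pose out of reach is approached as far as the arm can. A call with a number of a shift or a turn outside -1 to 1 is refused whole. A call with a gripper value outside its range is refused whole. The fingers move at their own pace and stop on an object; FORCE is the grip in N (left out, the last holds). Time passes only in rows, so rows that do not move let the fingers close. It gives the time, the measured TCP pose, the force and the opening at its end, in the units of the state.
- telemetry.read_state(): the state, without advancing time (a new reading comes with each control period).
- imaging.grab_frame(name): name is "scene" or "top" or "wrist"; returns (picture, depth): 420x560x3 uint8, red, green, blue; 420x560 float32, mm along the optical axis (not along the pixel's ray), 0 where there is no reading.
- imaging.camera_model(name): a dict with "K" (3x3 intrinsics, pixels), "dist" ([k1, k2, p1, p2, k3] as OpenCV has them; the pictures are not rectified), "world_to_cam" (4x4, takes a point from world to camera coordinates); the wrist camera has in their place "T_tool_cam" (4x4, takes a point from camera to tool coordinates, whose origin is the TCP and whose axes are the flange's). Camera axes: x right, y down, z forward; pixel columns grow to the right and rows downward; lengths in mm; the calibration is good to about 2 mm. A picture is of the moment at which its call begins: read the wrist's pose just before it. camera_model takes no time and is no camera call.
- workorder.close_job(): hands the job in, once; it reports no verdict.
The state is a dict: "time_s": time; "joints": joint angles; "joint_velocities": joint speeds; "joint_efforts": joint torques, N m; "tcp_pos": TCP position; "eef_rot": TCP orientation; "wrist_force": force on the tool from outside, world axes, zero at the start; "ft_torque": the same for the moment, N m; "opening": finger opening in mm.
Only numpy, scipy, OpenCV 4.12 (cv2) and the standard library are available. Lean on these libraries where they do the work, as an engineer would, in place of code of your own. Each camera call takes 0.05 s, during which the arm holds its last target.

## Working session

There is one attempt and no reset: what is moved stays moved. The work goes in short steps, Python scripts to look and compute and a shell command to move; the robot and the scene stay as the last step left them, time stands still between calls to the robot, and variables do not carry over. Pictures are saved under pics/ and viewed, and the job is handed in when it is done.

```bash
mkdir -p pics; ls; python3 - <<'E'
from rig import telemetry, imaging, workorder, bot
import cv2,numpy as np
for n in ["scene","top"]:
    p,d=imaging.grab_frame(n); cv2.imwrite(f"pics/{n}0.png",p[:,:,::-1]); np.savez(f"{n}0.npz",p=p,d=d)
    m=imaging.camera_model(n); print(n,{k:np.round(v,3).tolist() for k,v in m.items()})
print(telemetry.read_state(), bot.pinch_z)
E
```

```text
pics
scene {'K': [[424.622, 0.0, 277.998], [0.0, 424.622, 201.988], [0.0, 0.0, 1.0]], 'dist': [0.033, 0.0, 0.0, 0.0, 0.0], 'world_to_cam': [[-0.378, 0.926, -0.01, 182.147], [0.491, 0.191, -0.85, -168.013], [-0.785, -0.326, -0.527, 1901.911], [0.0, 0.0, 0.0, 1.0]]}
top {'K': [[439.98, 0.0, 273.846], [0.0, 439.98, 208.227], [0.0, 0.0, 1.0]], 'dist': [-0.089, 0.0, 0.0, 0.0, 0.0], 'world_to_cam': [[-0.015, -1.0, -0.009, 65.846], [-0.996, 0.015, -0.088, 536.874], [0.088, 0.007, -0.996, 1237.307], [0.0, 0.0, 0.0, 1.0]]}
{'time_s': 0.1, 'joints': array([-7.65473207e+01,  1.58451597e+01,  8.62870962e+01, -1.11873088e-04,
        7.79633971e+01, -6.93218387e+00]), 'joint_velocities': array([ 0.03134396, -0.07217041, -0.15228708, -0.05130966, -0.01631643,
        0.07841549]), 'joint_efforts': array([ 8.94850346e-04, -4.17700839e+01, -2.46404296e+01, -1.79110889e-04,
        5.77951345e-03, -6.15357621e-06]), 'tcp_pos': array([ 200.1628687 , -538.47341745,  195.12076841]), 'eef_rot': array([-1.79905033e+02, -1.14361929e-02,  2.03848772e+01]), 'wrist_force': array([ 0.01588094, -0.39545507, -0.42992561]), 'ft_torque': array([-0.0248795 ,  0.02710136,  0.01006911]), 'opening': 85.57376504390793} -18.700000000000003
```

View pics/scene0.png

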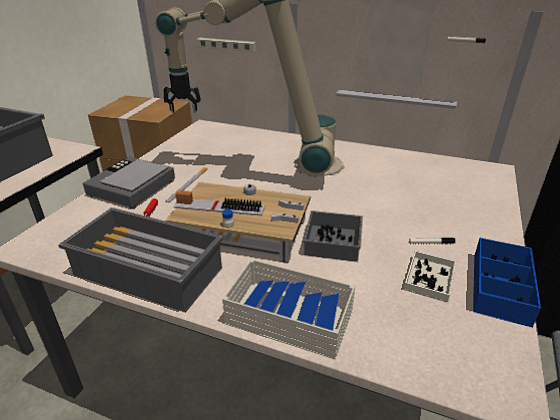

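View pics/top0.png

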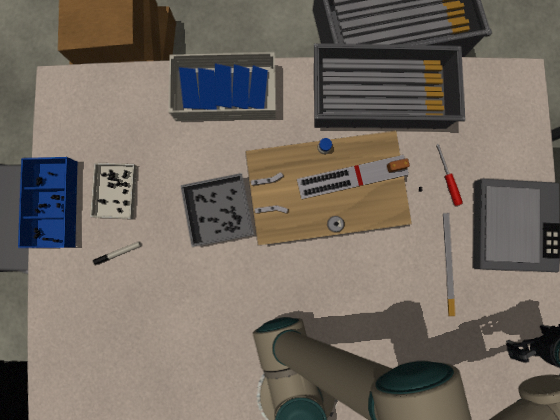

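The top view shows the stand with its outlet edge on the left (about x 250-262). The board lies skewed, with the red line near (360,176) and the grip at (398,165). The fences are at (268,180) and (272,210), the jar at (326,146) and the tally at (336,223). I'll zoom in and measure.

```bash
cat > h.py <<'E'
import cv2,numpy as np
from rig import imaging
def ray(n,uv,z):
    m=imaging.camera_model(n);K=np.array(m["K"]);D=np.array(m["dist"]);T=np.array(m["world_to_cam"])
    q=cv2.undistortPoints(np.array(uv,float).reshape(-1,1,2),K,D).reshape(-1,2)
    d=np.c_[q,np.ones(len(q))]@T[:3,:3]; c=-T[:3,:3].T@T[:3,3]
    return c+d*((z-c[2])/d[:,2])[:,None]
def proj(n,P):
    m=imaging.camera_model(n);T=np.array(m["world_to_cam"])
    return cv2.projectPoints(np.array(P,float).reshape(-1,1,3),cv2.Rodrigues(T[:3,:3])[0],T[:3,3],np.array(m["K"]),np.array(m["dist"]))[0].reshape(-1,2)
E
python3 - <<'E'
from h import *
p=np.load("top0.npz")["p"]
cv2.imwrite("pics/topz.png",cv2.resize(p[120:260,170:430][:,:,::-1],None,fx=3,fy=3,interpolation=cv2.INTER_CUBIC))
hsv=cv2.cvtColor(p,cv2.COLOR_RGB2HSV);H,S,V=[hsv[...,i].astype(int) for i in range(3)]
def blob(mask,name):
    n,l,s,c=cv2.connectedComponentsWithStats(mask.astype(np.uint8))
    for i in range(1,n):
        if s[i,4]>12: print(name,s[i],np.round(c[i],1))
roi=np.zeros(H.shape,bool);roi[120:260,230:425]=1
blob(roi&((H<5)|(H>174))&(S>150)&(V>100),"red")
blob(roi&(H>=5)&(H<14)&(S>140),"grip")
w=roi&(H>=10)&(H<26)&(S>60)&(V>100)
blob(w,"wood")
for u,v in [(300,150),(350,220),(380,170),(250,190),(360,176),(398,165)]: print(u,v,hsv[v,u],p[v,u])
c=max(cv2.findContours(cv2.morphologyEx(w.astype(np.uint8),cv2.MORPH_CLOSE,np.ones((9,9))),0,2)[0],key=cv2.contourArea)
print(cv2.approxPolyDP(c,5,True).reshape(-1,2), cv2.minAreaRect(c))
E
```

```text
red [354 165   9  21  83] [358.2 174.9]
grip [387 159  22  13 164] [397.5 165.1]
wood [  245   130   167   115 11649] [324.9 189.1]
wood [390 158  20  12 158] [399.6 163.6]
300 150 [ 18 118 134] [134 109  72]
350 220 [ 18 117 126] [126 103  68]
380 170 [175  12 128] [128 122 123]
250 190 [15 74 89] [89 76 63]
360 176 [  1 227 117] [117  15  13]
398 165 [ 12 178 122] [122  71  37]
[[396 131]
 [331 139]
 [331 154]
 [318 151]
 [319 141]
 [245 151]
 [257 243]
 [410 224]
 [403 176]
 [409 163]
 [400 157]] ((330.77056884765625, 186.847900390625), (95.70714569091797, 161.4768524169922), 82.21643829345703)
```

View pics/topz.png

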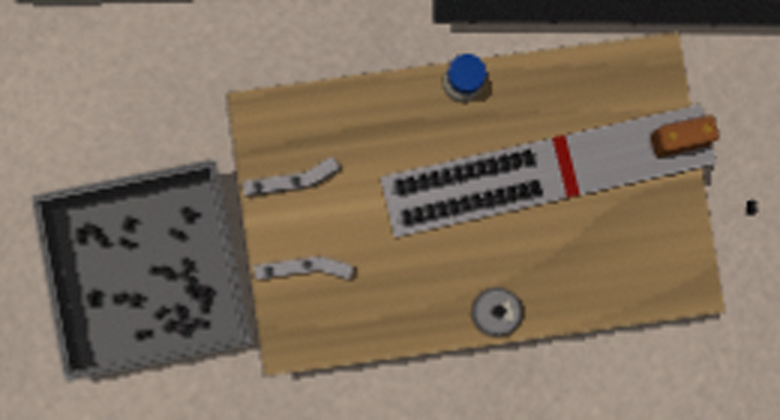

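```bash
python3 - <<'E'
from h import *
p=np.load("top0.npz")["p"];hsv=cv2.cvtColor(p,cv2.COLOR_RGB2HSV);H,S,V=[hsv[...,i].astype(int) for i in range(3)]
z=lambda L:[((u+.5)/3-.5+170,(v+.5)/3-.5+120) for u,v in L]
C=ray("top",z([(228,92),(680,33),(723,315),(262,376)]),100);print("corners",C.round(1))
n=lambda a:np.linalg.norm(a)
print("sizes",n(C[1]-C[0]),n(C[2]-C[3]),n(C[3]-C[0]),n(C[2]-C[1]))
y=(C[0]+C[3]-C[1]-C[2])/2;y/=n(y);print("stand y ang",np.degrees(np.arctan2(y[1],y[0])),"edge mid",(C[0]+C[3])/2,"centre",C.mean(0))
# left-edge line: pts directly
ys=np.array([y[1],-y[0],0]) # x axis of stand
# depth-rather fences: end tops at z=120: inner ends
F=ray("top",z([(247,194),(310,186),(258,264),(307,258),(340,172),(353,264)]),120);print("fences",F.round(1))
# board: corners plate z=108 ; red
red=((H<5)|(H>174))&(S>150)&(V>100);red[:120]=0;red[260:]=0;red[:,:340]=0;red[:,380:]=0
v,u=np.nonzero(red);R=ray("top",[(u.mean(),v.mean())],108);print("mark",R)
B=ray("top",z([(381,178),(397,237),(701,104),(716,163)]),108);print("plate",B.round(1),n(B[0]-B[1]),n(B[0]-B[2]),n(B[1]-B[3]))
by=(B[0]+B[1]-B[2]-B[3])/2;by/=n(by);print("board ang",np.degrees(np.arctan2(by[1],by[0])))
print("grip from mark",R-by*105,"nose",(B[0]+B[1])/2)
g=ray("top",z([(654,135),(716,117),(719,132),(656,155)]),148);print("griptop",g.round(1),g.mean(0))
E
python3 - <<'E'
from h import *
p=np.load("scene0.npz")["p"]
cv2.imwrite("pics/scz.png",cv2.resize(p[170:270,150:350][:,:,::-1],None,fx=4,fy=4,interpolation=cv2.INTER_CUBIC))
E
```

```text
corners [[ 691.   131.8  100. ]
 [ 740.5 -283.6  100. ]
 [ 480.8 -311.7  100. ]
 [ 433.   103.7  100. ]]
sizes 418.3290627567047 418.1220200640321 259.54374017615186 261.1795638666166
stand y ang 96.6761734581198 edge mid [562.00368292 117.75184481 100.        ] centre [586.31460951 -89.94255285 100.        ]
fences [[594.1 114.2 120. ]
 [600.3  58.2 120. ]
 [531.5 105.2 120. ]
 [536.2  61.8 120. ]
 [612.5  31.4 120. ]
 [530.3  21.3 120. ]]
mark [[ 617.01803119 -171.94680877  108.        ]]
plate [[ 608.4   -5.5  108. ]
 [ 554.9  -18.7  108. ]
 [ 672.2 -297.5  108. ]
 [ 617.9 -308.8  108. ]] 55.06836155891033 298.9732276885717 296.82847725287195
board ang 102.28368297173992
grip from mark [[ 639.35700472 -274.54296007  108.        ]] nose [581.64722917 -12.08084067 108.        ]
griptop [[ 636.7 -242.9  148. ]
 [ 652.1 -298.5  148. ]
 [ 638.7 -300.5  148. ]
 [ 619.  -243.9  148. ]] [ 636.65268332 -271.47523935  148.        ]
```

View pics/scz.png

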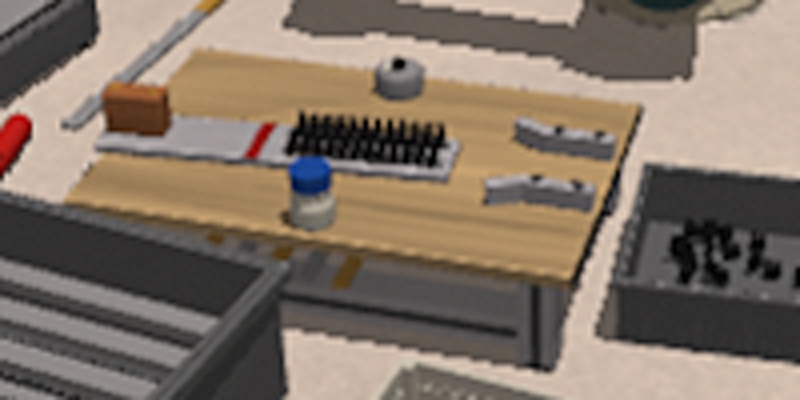

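Stand edges measure 418 and 260 mm, against 420 and 260 given. The plate measures 298 x 55, and the mark-to-nose and grip distances agree. The grip is at about (638.5,-273.5) with the board at about 102°. The stand's y axis is at 96.7° and the outlet edge at about (562,118). I'll approach high, turning the yaw to 102°.

```bash
python3 -m inch '0.7 0.4 0.5 1 85;0.8 0.4 0.3 1 85;0.8 0.45 0 1 85;0.8 0.45 0 1 85;0.8 0.45 0 1 85;0.8 0.45 0 1 85;0.8 0.45 0 1 85;0.8 0.45 0 1 85' 40
```

```text
time_s: 1.1
tcp_pos: [391.7, -428.8, 215.4]
eef_rot: [-179.4, -0.1, 53.2]
wrist_force: [-0.6, -0.4, -0.2]
opening: 85.0
```

```bash
python3 -m inch '0.8 0.5 0 1 85;0.8 0.5 0 1 85;0.8 0.5 0 1 85;0.8 0.5 0 1 85;0.8 0.5 0 1 85;0.8 0.5 0 1 85;0.8 0.5 0 1 85;0.8 0.5 0 1 85' 40; python3 -m inch '0.6 0.4 0 1 60;0.6 0.4 0 1 60;0.4 0.2 0 1 60;0 0 0 1 60;0 0 0 0 60'
python3 - <<'E'
from rig import telemetry, imaging
import cv2,numpy as np
s=telemetry.read_state();p,d=imaging.grab_frame("wrist");cv2.imwrite("pics/w1.png",p[:,:,::-1]);np.savez("w1.npz",p=p,d=d,pos=s["tcp_pos"],rot=s["eef_rot"])
print(s["tcp_pos"],s["eef_rot"],{k:np.round(v,3).tolist() for k,v in imaging.camera_model("wrist").items()})
E
```

```text
time_s: 2.1
tcp_pos: [587.9, -302.8, 210.5]
eef_rot: [-178.9, -0.3, 86.3]
wrist_force: [0.5, -0.4, -0.0]
opening: 85.0
time_s: 2.72
tcp_pos: [638.2, -268.7, 206.1]
eef_rot: [-178.6, -0.5, 103.0]
wrist_force: [-0.0, -0.3, 0.2]
opening: 59.9
[ 638.22169607 -268.74282384  206.09100874] [-178.63939951   -0.53722108  102.98742836] {'K': [[299.183, 0.0, 276.36], [0.0, 299.183, 214.904], [0.0, 0.0, 1.0]], 'dist': [0.011, 0.0, 0.0, 0.0, 0.0], 'T_tool_cam': [[0.0, -0.954, -0.301, 76.471], [1.0, 0.0, 0.0, -1.196], [-0.0, -0.301, 0.954, -177.732], [0.0, 0.0, 0.0, 1.0]]}
```

View pics/w1.png

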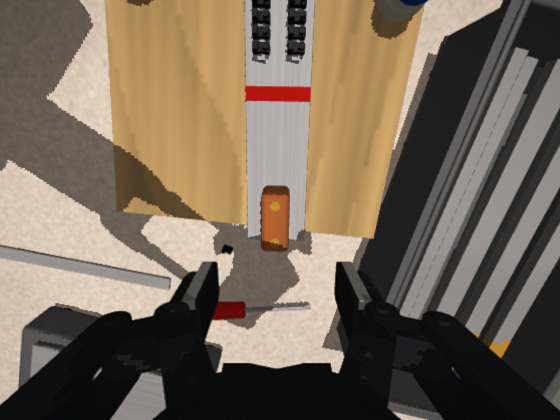

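The wrist view shows the grip at about (275,217), centred between the fingers horizontally, and the red line at (278,94) with the plate nearly vertical in the picture. I'll compute positions from it.

```bash
cat >> h.py <<'E'
from scipy.spatial.transform import Rotation as Ro
def wray(uv,z,pos,rot):
    m=imaging.camera_model("wrist");T=np.array(m["T_tool_cam"]);R=Ro.from_euler("xyz",rot,degrees=True).as_matrix()
    q=cv2.undistortPoints(np.array(uv,float).reshape(-1,1,2),np.array(m["K"]),np.array(m["dist"])).reshape(-1,2)
    d=np.c_[q,np.ones(len(q))]@(R@T[:3,:3]).T; c=pos+R@T[:3,3]
    return c+d*((z-c[2])/d[:,2])[:,None]
E
python3 - <<'E'
from h import *
w=np.load("w1.npz");p=w["p"];hsv=cv2.cvtColor(p,cv2.COLOR_RGB2HSV);H,S,V=[hsv[...,i].astype(int) for i in range(3)]
red=((H<5)|(H>174))&(S>150)&(V>80);red[150:]=0
v,u=np.nonzero(red);M=wray([(u.mean(),v.mean())],108,w["pos"],w["rot"]);print("mark",u.mean(),v.mean(),M.round(1))
L=wray([(247,94),(310,94),(247,120),(248,230),(310,120),(306,225)],108,w["pos"],w["rot"]);print(np.linalg.norm(L[0]-L[1]),[np.degrees(np.arctan2(*(a-b)[1::-1])) for a,b in((L[2],L[3]),(L[4],L[5]))])
g=wray([(264,188),(289,188),(264,248),(287,248)],148,w["pos"],w["rot"]);print(g.round(1),g.mean(0).round(1),"grip from mark",(M-105*np.array([np.cos(np.radians(102)),np.sin(np.radians(102)),0])).round(1))
E
```

```text
mark 277.622030237581 93.45140388768898 [[ 613.6 -172.5  108. ]]
54.11107556026227 [np.float64(101.89441149020578), np.float64(102.61993414373252)]
[[ 620.5 -247.1  148. ]
 [ 640.1 -242.5  148. ]
 [ 631.6 -298.2  148. ]
 [ 650.8 -293.6  148. ]] [ 635.7 -270.3  148. ] grip from mark [[ 635.5 -275.2  108. ]]
```

Wrist camera: grip at (635.6,-273) and board at 102.2°. The top camera agrees within 3 mm. I'll descend around the grip to TCP z of about 116.

```bash
python3 -m inch '-0.05 -0.12 -0.6 -0.2 60;0 0 -0.6 0 60;0 0 -0.6 0 60;0 0 -0.6 0 60;0 0 -0.3 0 60;0 0 0 0 60' 40;python3 - <<'E'
from rig import telemetry, imaging
import cv2
p,d=imaging.grab_frame("wrist");cv2.imwrite("pics/w2.png",p[:,:,::-1])
E
```

```text
time_s: 3.52
tcp_pos: [635.2, -273.7, 122.8]
eef_rot: [-178.6, -0.5, 101.7]
wrist_force: [0.4, 0.1, -0.8]
opening: 60.1
```

View pics/w2.png

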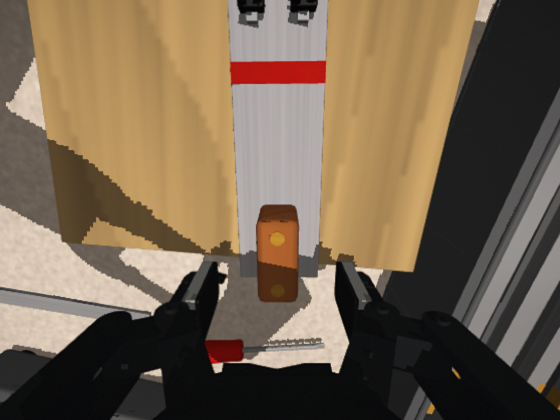

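The fingers straddle the grip (columns 258-298) evenly, with the pads at columns 215 and 340. I'll go down a little more and close.

```bash
python3 -m inch '0 0 -0.23 0 60;0 0 0.02 0 20;0 0 0.02 0 20;0 0 0.02 0 20;0 0 0.02 0 20;0 0 0.02 0 20' 60;python3 - <<'E'
from h import *
from rig import telemetry, imaging
s=telemetry.read_state();p,d=imaging.grab_frame("wrist");cv2.imwrite("pics/w3.png",p[:,:,::-1])
np.savez("w3.npz",p=p,d=d,pos=s["tcp_pos"],rot=s["eef_rot"]);print(s["eef_rot"],s["tcp_pos"],s["wrist_force"])
E
```

```text
time_s: 4.32
tcp_pos: [636.9, -274.5, 121.8]
eef_rot: [-178.9, -0.3, 101.7]
wrist_force: [0.1, 0.1, -0.5]
opening: 19.9
[-178.87462712   -0.32867443  101.65587362] [ 636.89610634 -274.51685941  121.77592467] [ 0.07019814  0.05266488 -0.47880961]
```

View pics/w3.png

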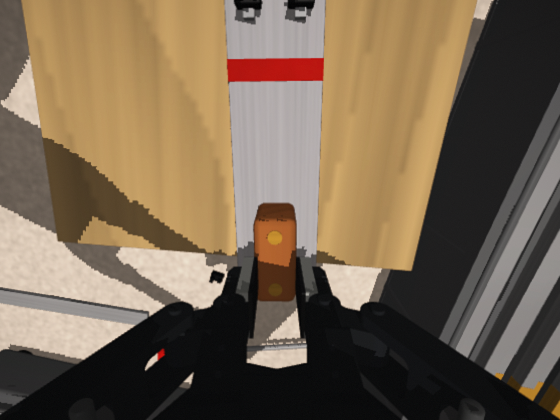

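```bash
python3 - <<'E'
from h import *
w=np.load("w3.npz");m=imaging.camera_model("wrist");T=np.linalg.inv(np.array(m["T_tool_cam"]))
P=[[0,0,0],[0,0,-18.7],[11,12,-18.7],[-11,12,-18.7],[11,12,0],[-11,12,0],[26,12,-30],[-26,12,-30]]
print(cv2.projectPoints(np.array(P,float),cv2.Rodrigues(T[:3,:3])[0],T[:3,3],np.array(m["K"]),np.array(m["dist"]))[0].reshape(-1,2).round())
M=wray([(276,69)],108,w["pos"],w["rot"]);print(M)
g=wray([(258,219),(294,219),(257,299),(294,299),(238,150),(318,150),(229,69),(324,69)],148,w["pos"],w["rot"]);print(g.round(1),g[:4].mean(0))
p=w["p"];cv2.imwrite("pics/w3z.png",cv2.resize(p[190:360,200:360][:,:,::-1],None,fx=3.5,fy=3.5,interpolation=cv2.INTER_CUBIC))
d=w["d"];print(d[255,275],d[240,240],d[290,240],d[300,312])
E
```

```text
[[278. 245.]
 [278. 258.]
 [299. 240.]
 [298. 275.]
 [297. 229.]
 [296. 261.]
 [301. 222.]
 [299. 308.]]
[[ 614.13809179 -172.06992514  108.        ]]
[[ 621.4 -251.1  148. ]
 [ 640.2 -247.1  148. ]
 [ 629.9 -299.4  148. ]
 [ 651.  -294.8  148. ]
 [ 605.  -217.6  148. ]
 [ 644.  -209.5  148. ]
 [ 594.9 -182.3  148. ]
 [ 637.8 -173.5  148. ]] [ 635.6392765  -273.11332656  148.        ]
165.70885 206.70465 122.88586 114.28983
```

View pics/w3z.png

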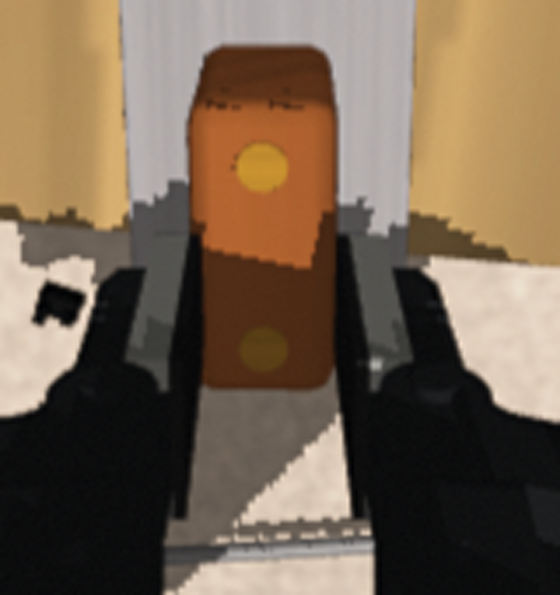

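The pads are beside the grip, in the right place along it, but the jaws stopped at the commanded 20 mm, so they may not be pressing. I'll reopen, lower by 7 mm and command full closure.

```bash
python3 -m inch '0 0 0 0 45;0 0 -0.2 0 45;0 0 -0.1 0 45;0 0 0 0 0;0 0 0 0 0;0 0 0 0 0;0 0 0 0 0' 70;python3 -c "
from rig import telemetry
s=telemetry.read_state();print(s['eef_rot'],s['tcp_pos'],s['wrist_force'],s['ft_torque'])"
```

```text
time_s: 5.25
tcp_pos: [640.7, -274.6, 115.3]
eef_rot: [-179.4, -0.1, 101.6]
wrist_force: [-0.8, 0.7, 0.1]
opening: -0.3
[-1.79364095e+02 -1.41687671e-01  1.01647792e+02] [ 640.69687177 -274.63449082  115.2766553 ] [-0.8445317   0.73425697  0.09573141] [-0.01141885 -0.00689861  0.010359  ]
```

The fingers closed to zero, so they aren't holding anything. I'll look again.

```bash
python3 - <<'E'
from h import *
from rig import telemetry, imaging
s=telemetry.read_state();p,d=imaging.grab_frame("wrist");cv2.imwrite("pics/w4.png",p[:,:,::-1])
np.savez("w4.npz",p=p,d=d,pos=s["tcp_pos"],rot=s["eef_rot"])
p,d=imaging.grab_frame("scene");cv2.imwrite("pics/s4.png",cv2.resize(p[130:270,130:350][:,:,::-1],None,fx=3.6,fy=3.6,interpolation=cv2.INTER_CUBIC))
E
```

```text
(no output)
```

View pics/w4.png

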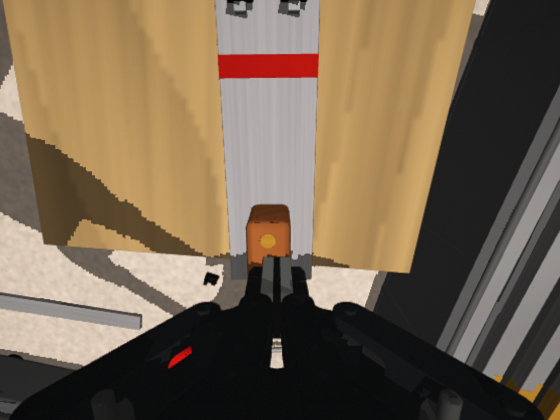

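View pics/s4.png

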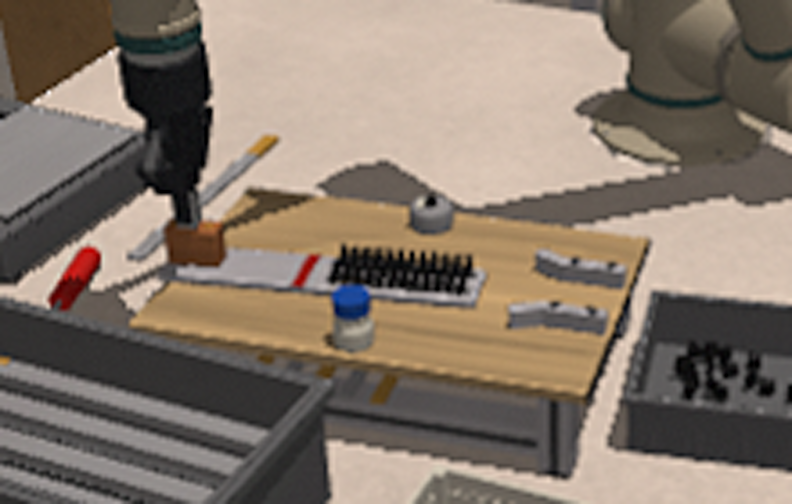

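```bash
python3 - <<'E'
from h import *
w=np.load("w4.npz");p,d=w["p"],w["d"]
m=imaging.camera_model("wrist");T=np.array(m["T_tool_cam"]);R=Ro.from_euler("xyz",w["rot"],degrees=True).as_matrix()
for u,v in [(268,235),(268,213),(268,255),(265,262),(285,262),(270,280),(290,280),(255,285),(240,230),(300,230),(270,160),(100,180),(240,270),(305,272)]:
    q=cv2.undistortPoints(np.array([[[u,v]]],float),np.array(m["K"]),np.array(m["dist"])).ravel()
    t=T[:3,:3]@(np.r_[q,1]*d[v,u])+T[:3,3]
    print(u,v,d[v,u],"tool",t.round(1),"world",(w["pos"]+R@t).round(1),p[v,u])
cv2.imwrite("pics/w4z.png",cv2.resize(p[190:360,200:360][:,:,::-1],None,fx=3.5,fy=3.5,interpolation=cv2.INTER_CUBIC))
E
```

```text
268 235 154.62967 tool [ 20.   -5.4 -33.4] world [ 631.7 -256.2  148.8] [195 140  45]
268 213 167.80183 tool [ 26.9  -5.8 -17.4] world [ 629.8 -249.4  132.8] [80 44 22]
268 255 159.24567 tool [  8.1  -5.6 -32.3] world [ 634.  -267.8  147.7] [80 44 21]
265 262 146.3528 tool [ 10.4  -6.7 -45.1] world [ 632.6 -265.8  160.5] [82 84 80]
285 262 146.97444 tool [ 10.1   3.1 -44.6] world [ 642.2 -264.1  159.8] [82 83 79]
270 280 127.71048 tool [ 11.5  -3.8 -64.3] world [ 635.3 -264.2  179.7] [74 75 71]
290 280 129.06023 tool [ 10.8   4.8 -63.1] world [ 643.9 -263.1  178.4] [65 64 61]
255 285 132.4863 tool [  7.  -10.6 -60.7] world [ 629.6 -270.   176.2] [13 14 14]
240 230 198.7327 tool [  7.  -25.2   8.8] world [ 614.5 -272.8  106.8] [175 168 168]
300 230 197.25862 tool [ 7.5 14.5  7.4] world [ 653.3 -264.3  107.8] [180 175 174]
270 160 184.43274 tool [53.2 -5.   8.3] world [ 625.  -223.6  107.1] [178 171 172]
100 180 195.89767 tool [  39.1 -116.1   16. ] world [ 518.9 -259.7  100.7] [97 76 47]
240 270 206.49335 tool [-22.  -26.2   7.7] world [ 619.4 -301.5  107.8] [83 80 78]
305 272 206.05511 tool [-23.1  18.6   6.9] world [ 663.5 -293.5  108.1] [74 72 72]
```

View pics/w4z.png

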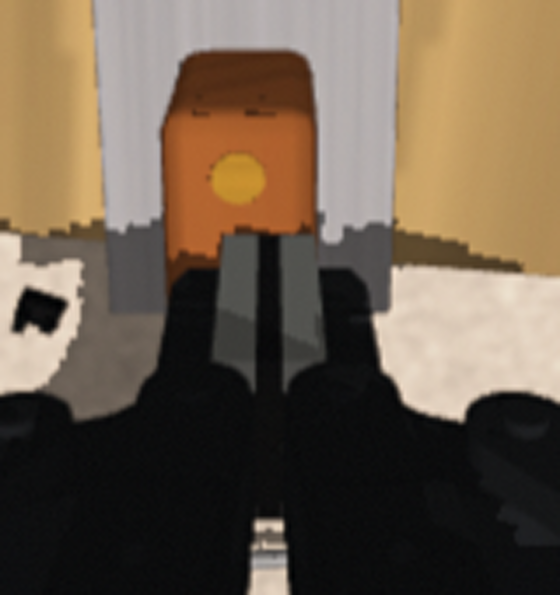

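Wrist depth puts the shut fingers' tips about 38 mm behind the nominal TCP, at z of about 153, just above the grip's top at 148. I'll cross-check that with the scene camera before going lower.

```bash
python3 - <<'E'
from h import *
from rig import telemetry
s=telemetry.read_state();print(s["tcp_pos"],s["joints"].round(2))
p,d=imaging.grab_frame("scene")
m=imaging.camera_model("scene");T=np.array(m["world_to_cam"]);K=np.array(m["K"])
print("tcp proj",proj("scene",[s["tcp_pos"],s["tcp_pos"]+[0,0,18.7],s["tcp_pos"]+[0,0,38]]).round(1))
for u in (180,182,184):
  for v in range(176,200,2):
    q=cv2.undistortPoints(np.array([[[u,v]]],float),K,np.array(m["dist"])).ravel()
    P=T[:3,:3].T@(np.r_[q,1]*d[v,u]-T[:3,3]);print(u,v,P.round(0),p[v,u])
E
```

```text
[ 640.44766454 -274.57698699  114.96030769] [-28.75  29.32  76.22  -0.32  75.08 -40.31]
tcp proj [[184.2 200.9]
 [183.5 196.1]
 [182.7 191.1]]
180 176 [ 653. -267.  218.] [15 17 18]
180 178 [ 658. -264.  213.] [19 20 22]
180 180 [ 667. -258.  212.] [22 21 22]
180 182 [ 667. -260.  204.] [24 25 25]
180 184 [ 671. -258.  199.] [19 18 20]
180 186 [ 653. -273.  179.] [16 18 18]
180 188 [ 656. -271.  174.] [15 16 16]
180 190 [ 650. -278.  162.] [13 14 14]
180 192 [ 649. -280.  153.] [62 58 57]
180 194 [ 648. -282.  144.] [84 49 27]
180 196 [ 650. -281.  138.] [86 54 33]
180 198 [ 651. -281.  131.] [86 53 31]
182 176 [ 656. -257.  221.] [21 22 23]
182 178 [ 643. -268.  205.] [16 15 17]
182 180 [ 646. -267.  199.] [16 15 18]
182 182 [ 653. -263.  196.] [14 13 16]
182 184 [ 646. -269.  184.] [62 60 58]
182 186 [ 649. -268.  178.] [41 40 40]
182 188 [ 647. -270.  169.] [25 24 26]
182 190 [ 650. -269.  163.] [16 16 19]
182 192 [ 649. -272.  155.] [58 58 58]
182 194 [ 648. -273.  146.] [81 48 25]
182 196 [ 646. -276.  137.] [84 51 31]
182 198 [ 647. -277.  130.] [89 54 31]
184 176 [ 631. -268.  206.] [12 13 15]
184 178 [ 635. -266.  201.] [3 5 7]
184 180 [ 636. -266.  195.] [0 0 0]
184 182 [ 638. -266.  188.] [88 82 77]
184 184 [ 637. -268.  180.] [46 44 43]
184 186 [ 640. -267.  174.] [71 70 68]
184 188 [ 641. -267.  167.] [67 67 65]
184 190 [ 643. -267.  160.] [78 79 78]
184 192 [ 638. -271.  149.] [75 78 78]
184 194 [ 645. -268.  146.] [128  75  41]
184 196 [ 644. -270.  137.] [91 55 33]
184 198 [ 645. -270.  130.] [91 55 32]
```

Both cameras agree: the real tips sit about 37 mm above the reported TCP point, laterally centred, and the grip has not moved. The reported TCP z must therefore go to about 76. I'll open, re-centre (x -4.5) and descend with the force watched.

```bash
python3 -m inch '0 0 0.1 0 60;-0.1 0.03 0 0 60;-0.08 0.02 0 0 60;0 0 0 0 60' 40; python3 - <<'E'
from h import *
from rig import telemetry, imaging
s=telemetry.read_state();p,d=imaging.grab_frame("wrist");cv2.imwrite("pics/w5.png",p[:,:,::-1]);print(s["tcp_pos"],s["eef_rot"])
E
```

```text
time_s: 5.9
tcp_pos: [633.9, -272.8, 117.3]
eef_rot: [-179.2, -0.2, 101.6]
wrist_force: [-0.9, -0.8, -0.2]
opening: 60.0
[ 633.94345391 -272.84598052  117.34533313] [-179.2446134    -0.2283988   101.63087365]
```

View pics/w5.png

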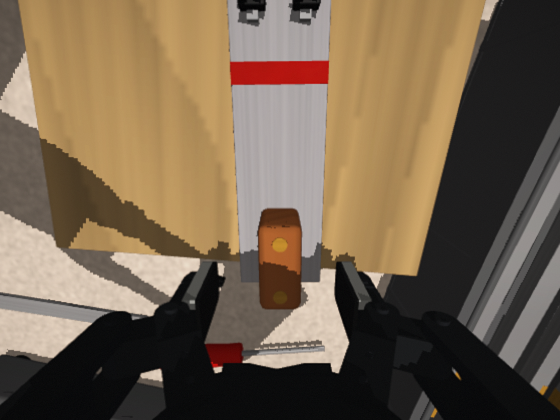

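The grip (columns 260-300, centre 280) is about 2 mm off the finger midline at column 278. Now descending.

```bash
python3 -m inch '0.05 0 -0.35 0 60;0 0 -0.35 0 60;0 0 -0.3 0 60;0 0 -0.2 0 60;0 0 0 0 60' 40; python3 - <<'E'
from h import *
from rig import telemetry, imaging
s=telemetry.read_state();p,d=imaging.grab_frame("wrist");cv2.imwrite("pics/w6.png",p[:,:,::-1]);print(s["tcp_pos"],s["eef_rot"])
E
```

```text
time_s: 6.58
tcp_pos: [635.0, -272.5, 77.4]
eef_rot: [-179.1, -0.3, 101.6]
wrist_force: [0.5, -0.0, 0.4]
opening: 60.1
[ 635.02007037 -272.46463901   77.40630136] [-179.14993839   -0.31195082  101.63757818]
```

View pics/w6.png

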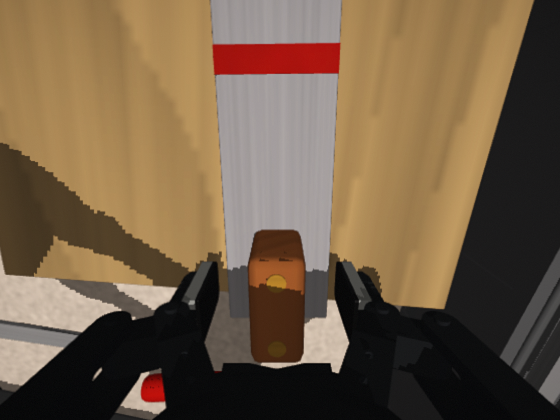

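```bash
python3 -m inch '0 0 0 0 0;0 0 0 0 0;0 0 0 0 0;0 0 0 0 0;0 0 0 0 0' 60; python3 - <<'E'
from h import *
from rig import telemetry, imaging
s=telemetry.read_state();p,d=imaging.grab_frame("wrist");cv2.imwrite("pics/w7.png",p[:,:,::-1]);print(s["tcp_pos"],s["eef_rot"],s["ft_torque"])
E
```

```text
time_s: 7.25
tcp_pos: [635.6, -273.0, 78.8]
eef_rot: [-179.2, -0.2, 101.7]
wrist_force: [-1.1, -0.7, -0.4]
opening: 23.2
[ 635.58797596 -273.03084087   78.84306539] [-179.23682708   -0.20139081  101.67783304] [ 0.03132702 -0.02695967  0.11214752]
```

View pics/w7.png

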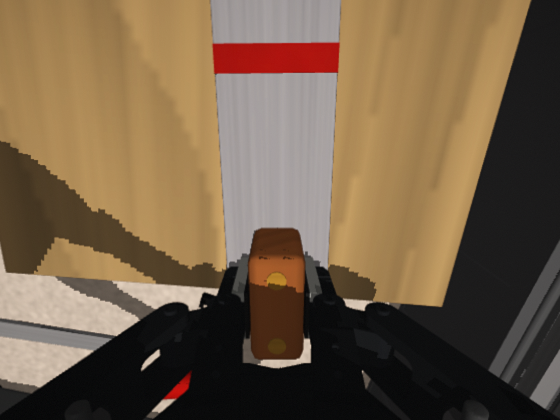

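The grip is held (opening 23.2 against 24 mm nominal, no load). Before the slide I'll check the hand's width below the jar's top against the jar and tally positions.

```bash
python3 - <<'E'
from h import *
from rig import telemetry
a=np.radians(96.7);Y=np.array([np.cos(a),np.sin(a)]);X=np.array([Y[1],-Y[0]]);E=np.array([562,118.2])
sf=lambda P:np.c_[(P[:,:2]-E)@X,(P[:,:2]-E)@Y].round(1)
print("jar",sf(ray("top",[(325.5,145)],150)),"tally",sf(ray("top",[(336,223.5)],130)))
F=ray("top",[(170+u/3-.33,120+v/3-.33) for u,v in [(247,194),(310,186),(258,264),(307,258)]],120);print("fence inner",sf(F))
s=telemetry.read_state();p,d=imaging.grab_frame("wrist");m=imaging.camera_model("wrist");T=np.array(m["T_tool_cam"]);R=Ro.from_euler("xyz",s["eef_rot"],degrees=True).as_matrix()
vv,uu=np.mgrid[0:420:2,0:560:2];q=cv2.undistortPoints(np.stack([uu,vv],-1).reshape(-1,1,2).astype(float),np.array(m["K"]),np.array(m["dist"])).reshape(-1,2)
dd=d[::2,::2].ravel();t=(np.c_[q,np.ones(len(q))]*dd[:,None])@T[:3,:3].T+T[:3,3];w=t@R.T+s["tcp_pos"]
ok=(dd>0)&(abs(t[:,0])<25)
for z in range(112,220,8):
    k=ok&(w[:,2]>z)&(w[:,2]<=z+8)&(abs(t[:,1])<110); 
    if k.any(): print(z,t[k,1].min().round(),t[k,1].max().round(),t[k,0].max().round())
E
```

```text
jar [[ 104.6 -212.7]] tally [[-101.8 -213. ]]
fence inner [[ 31.4  -7.7]
 [ 31.1 -64. ]
 [-31.8  -9.4]
 [-32.2 -53. ]]
112 -16.0 21.0 25.0
120 -26.0 24.0 25.0
128 -26.0 24.0 25.0
136 -26.0 24.0 25.0
144 -26.0 24.0 25.0
152 -39.0 39.0 14.0
160 -47.0 44.0 14.0
168 -51.0 49.0 13.0
176 -54.0 53.0 18.0
184 -59.0 58.0 18.0
192 -63.0 62.0 18.0
200 -65.0 63.0 20.0
208 -21.0 19.0 21.0
```

Clearances are ample: the jar is at stand x=+105 and the tally at -102, while the hand reaches at most ±65. The fence inner faces measure +31/-32, so the centre line is right. First I'll slide while aligning, turning -5° with a -28 mm lateral move.

```bash
python3 -m inch '-0.3 0.45 0 -0.31 0;-0.3 0.45 0 -0.31 0;-0.3 0.45 0 -0.31 0;-0.3 0.45 0 -0.31 0;0 0 0 0 0' 60; python3 -c "
from rig import telemetry
s=telemetry.read_state();print(s['eef_rot'],s['tcp_pos'],s['wrist_force'],s['ft_torque'])"
```

```text
time_s: 7.98
tcp_pos: [596.7, -214.9, 78.8]
eef_rot: [-179.3, -0.2, 96.3]
wrist_force: [-0.0, 1.0, -0.9]
opening: 23.1
[-179.26789438   -0.21383678   96.27223199] [ 596.70906488 -214.87036014   78.79237642] [-0.04297847  0.99237998 -0.91403491] [ 0.2746318  0.0284483 -0.009556 ]
```

```bash
cat > meas.py <<'E'
from h import *
from rig import telemetry
import sys
a=np.radians(96.7);Y=np.array([np.cos(a),np.sin(a)]);X=np.array([Y[1],-Y[0]]);E=np.array([562,118.2])
sf=lambda P:np.c_[(P[:,:2]-E)@X,(P[:,:2]-E)@Y].round(1)
n=sys.argv[1]
p,d=imaging.grab_frame("top");cv2.imwrite(f"pics/t{n}.png",cv2.resize(p[120:260,170:430][:,:,::-1],None,fx=3,fy=3,interpolation=cv2.INTER_CUBIC))
hsv=cv2.cvtColor(p,cv2.COLOR_RGB2HSV);H,S,V=[hsv[...,i].astype(int) for i in range(3)]
r=((H<5)|(H>174))&(S>150)&(V>60);r[:140]=0;r[215:]=0;r[:,:225]=0;r[:,400:]=0
v,u=np.nonzero(r);print("red n",len(u),u.mean(),v.mean(),"mark stand",sf(ray("top",[(u.mean(),v.mean())],108)))
s=telemetry.read_state();print("tcp",s["tcp_pos"].round(1),s["eef_rot"].round(2),"stand",sf(s["tcp_pos"][None]),"F",s["wrist_force"].round(1),"M",s["ft_torque"].round(2))
E
python3 meas.py 8
```

```text
red n 71 336.53521126760563 185.6338028169014 mark stand [[  -0.3 -232.1]]
tcp [ 596.9 -215.1   78.8] [-179.26   -0.23   96.29] stand [[  -4.2 -335.1]] F [-0.8  3.1 -0.2] M [0.43 0.05 0.07]
```

View pics/t8.png

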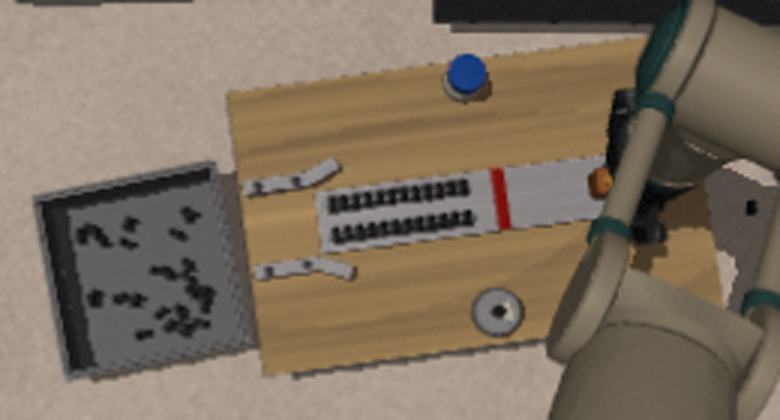

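The board lies almost in line with the gap: nose corners at zoomed (318,193) and (327,252), red line at (500,198). I'll check its angle.

```bash
cat > sfp.py <<'E'
from h import *
a=np.radians(96.7);Y=np.array([np.cos(a),np.sin(a)]);X=np.array([Y[1],-Y[0]]);E=np.array([562,118.2])
sf=lambda P:np.c_[(P[:,:2]-E)@X,(P[:,:2]-E)@Y].round(1)
z=lambda L:[((u+.5)/3-.5+170,(v+.5)/3-.5+120) for u,v in L]
E
python3 -c "
from sfp import *
print(sf(ray('top',z([(318,193),(327,252),(491,169),(503,228),(590,159),(590,217)]),108)))"
```

```text
[[  25.6  -70.4]
 [ -28.1  -71.4]
 [  26.7 -227.3]
 [ -27.5 -230.3]
 [  24.1 -317.3]
 [ -27.9 -309.3]]
```

The board is straight to within about 1°, centred within about 1 mm. Now advancing slowly along the stand's y.

```bash
python3 -m inch '-0.04 0.4 0 0.05 0;-0.04 0.4 0 0 0;-0.04 0.4 0 0 0;-0.04 0.4 0 0 0;-0.04 0.4 0 0 0;-0.04 0.4 0 0 0;-0.04 0.4 0 0 0;0 0 0 0 0' 60; python3 meas.py 9
```

```text
time_s: 9.02
tcp_pos: [589.0, -125.8, 78.8]
eef_rot: [-179.3, -0.2, 96.5]
wrist_force: [-0.3, 2.0, -2.2]
opening: 23.2
red n 72 303.5 189.5 mark stand [[   1.  -142.5]]
tcp [ 589.  -126.    78.8] [-1.7933e+02 -1.7000e-01  9.6500e+01] stand [[  -1.6 -245.7]] F [ 0.6  2.1 -2. ] M [ 0.47 -0.14  0.03]
```

View pics/t9.png

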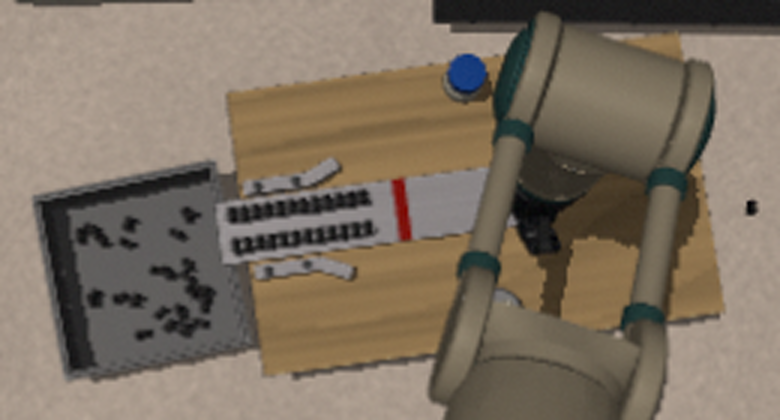

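The nose is through the gap, centred, with the red line at zoomed (402,210), 142 mm short of the edge. Continuing.

```bash
python3 -m inch '-0.05 0.4 0 0.03 0;-0.05 0.4 0 0 0;-0.05 0.4 0 0 0;-0.05 0.4 0 0 0;-0.05 0.4 0 0 0;-0.05 0.4 0 0 0;-0.05 0.4 0 0 0;0 0 0 0 0' 60; python3 meas.py 10
```

```text
time_s: 10.07
tcp_pos: [578.3, -37.4, 79.3]
eef_rot: [-179.4, -0.0, 96.6]
wrist_force: [-0.3, 1.0, -1.7]
opening: 23.6
red n 72 270.625 194.0 mark stand [[  0.6 -53.4]]
tcp [578.3 -37.5  79.2] [-1.794e+02 -5.000e-02  9.662e+01] stand [[  -2.  -156.6]] F [ 1.3  1.8 -1.5] M [ 0.29 -0.14 -0.02]
```

View pics/t10.png

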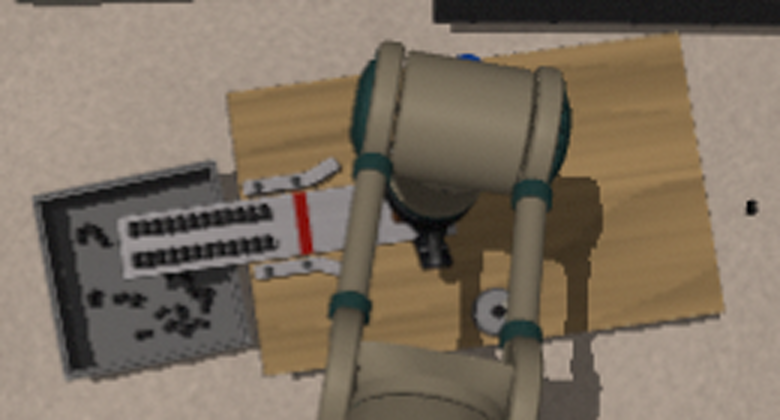

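The red line is now 53 mm short, level and straight. I'll move most of the remainder, then check it directly against the edge line in the picture.

```bash
python3 -m inch '-0.05 0.35 0 0 0;-0.05 0.35 0 0 0;-0.05 0.35 0 0 0;-0.03 0.3 0 0 0;0 0 0 0 0;0 0 0 0 0' 90; python3 meas.py 11
```

```text
time_s: 10.88
tcp_pos: [573.1, 4.2, 79.6]
eef_rot: [-179.4, 0.1, 96.7]
wrist_force: [0.0, -3.5, 0.1]
opening: 22.9
red n 68 255.10294117647058 196.36764705882354 mark stand [[ -0.2 -11.3]]
tcp [573.    4.2  79.6] [-1.7944e+02  1.0000e-01  9.6640e+01] stand [[  -2.4 -114.5]] F [-0.5 -1.1 -0.6] M [-0.4  -0.24 -0.08]
```

```bash
python3 - <<'E'
from sfp import *
p,d=imaging.grab_frame("top");np.savez("t11.npz",p=p,d=d)
cv2.imwrite("pics/t11z.png",cv2.resize(p[140:255,225:325][:,:,::-1],None,fx=5,fy=5,interpolation=cv2.INTER_CUBIC))
hsv=cv2.cvtColor(p,cv2.COLOR_RGB2HSV);q=np.load("top0.npz")["p"];h0=cv2.cvtColor(q,cv2.COLOR_RGB2HSV)
# edge: per row first wood column, subpixel by saturation threshold, initial frame
S=h0[...,1].astype(float);pts=[]
for v in list(range(154,180))+list(range(212,242)):
    r=S[v,230:275];k=np.nonzero(r>85)[0]
    if len(k): 
        k=k[0]; t=k-1+(85-r[k-1])/(r[k]-r[k-1]) if k>0 else k; pts.append((230+t,v))
pts=np.array(pts);P=ray("top",pts,100);s=sf(P)
print(np.median(s[:,1]),np.c_[s,pts][::4].round(1))
p2,d2=imaging.grab_frame("scene");cv2.imwrite("pics/s11.png",cv2.resize(p2[180:250,210:350][:,:,::-1],None,fx=5.6,fy=5.6,interpolation=cv2.INTER_CUBIC));np.savez("s11.npz",p=p2,d=d2)
E
```

```text
-0.5 [[ 1.196e+02 -1.000e-01  2.456e+02  1.540e+02]
 [ 1.084e+02 -5.000e-01  2.462e+02  1.580e+02]
 [ 9.720e+01 -5.000e-01  2.468e+02  1.620e+02]
 [ 8.600e+01 -8.000e-01  2.474e+02  1.660e+02]
 [ 7.490e+01 -4.000e-01  2.478e+02  1.700e+02]
 [ 6.380e+01 -7.000e-01  2.484e+02  1.740e+02]
 [ 5.280e+01  2.000e-01  2.486e+02  1.780e+02]
 [-4.600e+01 -2.000e-01  2.533e+02  2.140e+02]
 [-5.690e+01 -1.000e-01  2.538e+02  2.180e+02]
 [-6.780e+01 -7.000e-01  2.545e+02  2.220e+02]
 [-7.870e+01 -8.000e-01  2.551e+02  2.260e+02]
 [-8.950e+01 -8.000e-01  2.556e+02  2.300e+02]
 [-1.002e+02 -2.000e-01  2.559e+02  2.340e+02]
 [-1.112e+02 -1.100e+00  2.568e+02  2.380e+02]]
```

View pics/t11z.png

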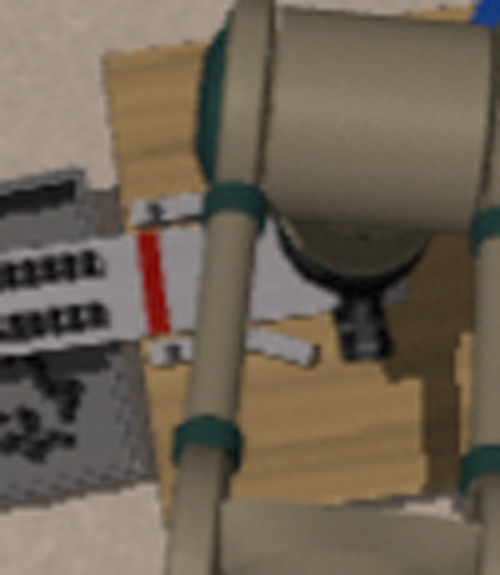

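View pics/s11.png

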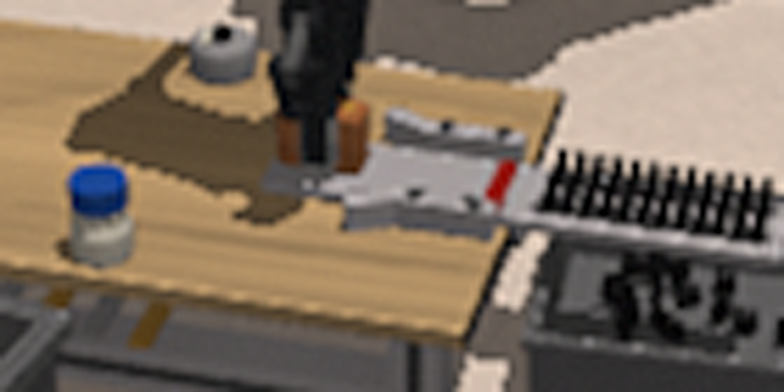

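The red line is 11 mm inside the edge: its measured y is -11.3, with the edge fitted at about 0 ± 1. In the scene view the board lies flat, and the fence ends sit just beyond the red line. Final advance next.

```bash
python3 -m inch '-0.01 0.19 0 0 0;-0.01 0.15 0 0 0;0 0 0 0 0;0 0 0 0 0;0 0 0 0 0' 90; python3 meas.py 12; python3 - <<'E'
from sfp import *
p2,d2=imaging.grab_frame("scene");cv2.imwrite("pics/s12.png",cv2.resize(p2[180:250,210:350][:,:,::-1],None,fx=5.6,fy=5.6,interpolation=cv2.INTER_CUBIC))
hsv=cv2.cvtColor(p2,cv2.COLOR_RGB2HSV);H,S,V=[hsv[...,i].astype(int) for i in range(3)]
r=((H<5)|(H>174))&(S>130)&(V>60);r[:195]=0;r[235:]=0;r[:,:270]=0;r[:,330:]=0
v,u=np.nonzero(r);print(len(u),u.mean(),v.mean(),"mark scene",sf(ray("scene",[(u.mean(),v.mean())],108)))
# edge corners scene s11: far (560,93), near (470,340)
print("edge scene",sf(ray("scene",[(210+u/5.6,180+v/5.6) for u,v in [(558,95),(463,340),(520,195),(495,262)]],100)))
E
```

```text
time_s: 11.65
tcp_pos: [572.4, 14.0, 79.6]
eef_rot: [-179.4, 0.1, 96.6]
wrist_force: [0.8, -1.6, -0.3]
opening: 23.0
red n 71 251.49295774647888 196.6338028169014 mark stand [[ 0.3 -1.6]]
tcp [572.4  13.9  79.6] [-1.7943e+02  1.5000e-01  9.6580e+01] stand [[  -1.8 -104.8]] F [ 0.3 -1.8 -0.5] M [-0.53 -0.15 -0.07]
29 301.37931034482756 213.6551724137931 mark scene [[-1.4 -3.5]]
edge scene [[-1.230e+02 -1.700e+00]
 [ 1.353e+02  1.300e+00]
 [-7.800e+00  1.000e-01]
 [ 6.130e+01  1.400e+00]]
```

View pics/s12.png

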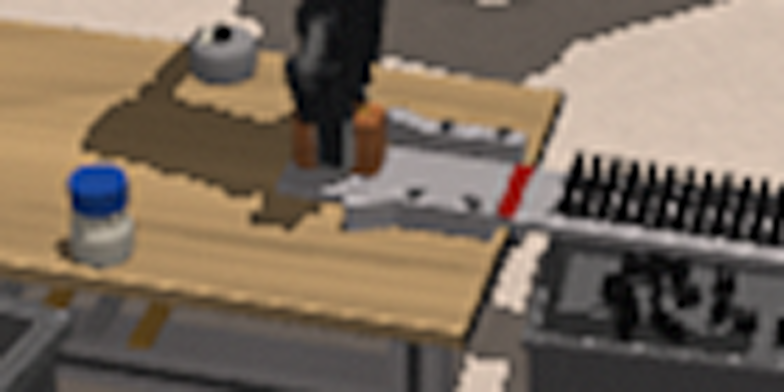

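View pics/t12.png

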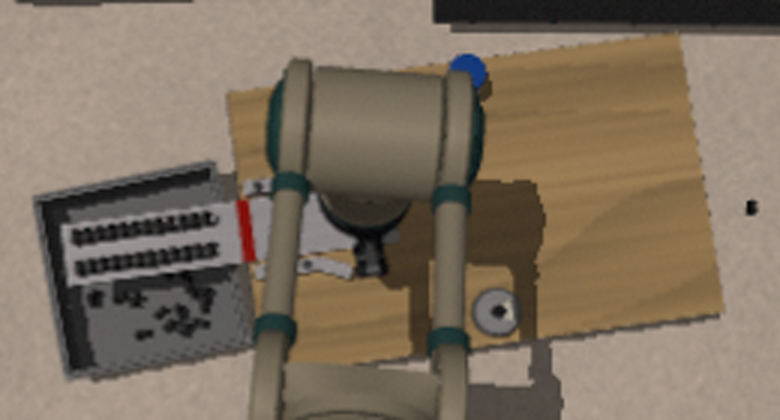

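The mark is at -1.6 mm by the top camera and about -4 by the coarser scene view. I'll nudge it about 2 mm outward and 1 mm down, so the board sits firmly, then check level by depth.

```bash
python3 -m inch '0 0.07 -0.03 0 0;0 0 -0.01 0 0;0 0 0 0 0;0 0 0 0 0' 90; python3 meas.py 13; python3 - <<'E'
from sfp import *
p2,d2=imaging.grab_frame("scene")
hsv=cv2.cvtColor(p2,cv2.COLOR_RGB2HSV);H,S,V=[hsv[...,i].astype(int) for i in range(3)]
r=((H<5)|(H>174))&(S>130)&(V>60);r[:195]=0;r[235:]=0;r[:,:270]=0;r[:,330:]=0
v,u=np.nonzero(r);print(len(u),"mark scene",sf(ray("scene",[(u.mean(),v.mean())],108)))
p,d=imaging.grab_frame("top");m=imaging.camera_model("top");T=np.array(m["world_to_cam"])
def w(P):
    P=np.array(P);uv=proj("top",[P])[0];u,v=np.round(uv).astype(int)
    q=cv2.undistortPoints(np.array([[[u,v]]],float),np.array(m["K"]),np.array(m["dist"])).ravel()
    return T[:3,:3].T@(np.r_[q,1]*d[v,u]-T[:3,3])
for x in (0,-24,24):
  print(x,[round(w(np.r_[E+X*x+Y*y,108])[2],1) for y in (-75,-60,-8,0,5,10,15,20,40,60,80,100,120,140,150,155,160)])
# bystanders vs start
q=np.load("top0.npz")["p"];df=cv2.absdiff(p,q).max(2)>40;n,l,st,c=cv2.connectedComponentsWithStats(df.astype(np.uint8))
print([s.tolist() for s in st[1:] if s[4]>15])
E
```

```text
time_s: 12.25
tcp_pos: [572.7, 15.2, 79.6]
eef_rot: [-179.5, 0.2, 96.6]
wrist_force: [-0.6, -3.0, 1.8]
opening: 23.1
red n 70 251.0 196.5 mark stand [[ 0.9 -0.4]]
tcp [572.7  15.2  79.6] [-179.48    0.23   96.59] stand [[  -1.4 -103.5]] F [-0.3 -2.2  1.3] M [-0.5  -0.1  -0.01]
29 mark scene [[ 0.5 -2.2]]
0 [np.float64(1280.3), np.float64(109.7), np.float64(108.9), np.float64(110.2), np.float64(105.9), np.float64(108.7), np.float64(106.9), np.float64(106.4), np.float64(100.6), np.float64(103.9), np.float64(106.1), np.float64(105.7), np.float64(106.5), np.float64(109.0), np.float64(105.9), np.float64(104.8), np.float64(110.6)]
-24 [np.float64(102.9), np.float64(110.1), np.float64(107.2), np.float64(109.6), np.float64(112.4), np.float64(111.2), np.float64(109.4), np.float64(106.0), np.float64(106.7), np.float64(101.7), np.float64(103.8), np.float64(107.3), np.float64(102.5), np.float64(105.7), np.float64(105.4), np.float64(105.7), np.float64(103.1)]
24 [np.float64(484.3), np.float64(106.1), np.float64(104.9), np.float64(104.9), np.float64(109.2), np.float64(108.1), np.float64(104.8), np.float64(108.1), np.float64(106.5), np.float64(109.2), np.float64(106.9), np.float64(109.2), np.float64(104.6), np.float64(1280.3), np.float64(108.2), np.float64(107.2), np.float64(105.4)]
[[190, 140, 220, 99, 5603], [284, 161, 22, 4, 52], [404, 175, 4, 7, 19], [137, 212, 233, 208, 12841], [253, 237, 4, 10, 20], [302, 299, 258, 121, 15429], [275, 329, 32, 12, 195], [275, 342, 20, 6, 65], [264, 364, 14, 6, 22], [489, 374, 71, 46, 2060], [274, 386, 59, 34, 1371], [261, 412, 7, 8, 21]]
```

View pics/t13.png

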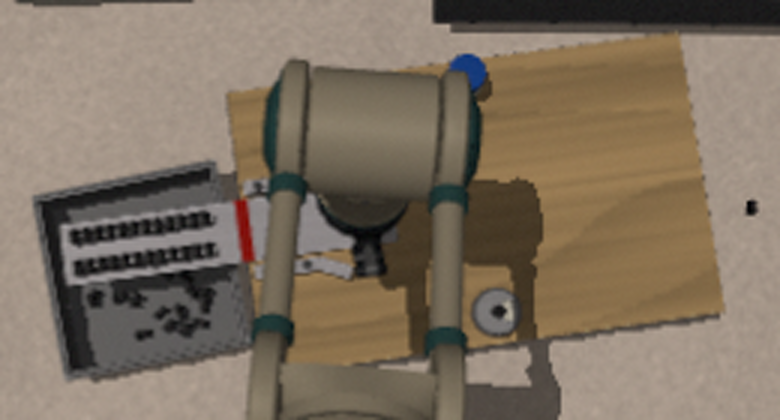

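The line sits on the edge: -0.4 mm by the top camera and -2.2 by the scene camera. Depth is noisy, so I'll fit the plate's slope properly, with the initial plate as reference.

```bash
python3 - <<'E'
from sfp import *
m=imaging.camera_model("top");T=np.array(m["world_to_cam"])
def pts(p,d):
    vv,uu=np.mgrid[150:215,185:410];q=cv2.undistortPoints(np.stack([uu,vv],-1).reshape(-1,1,2).astype(float),np.array(m["K"]),np.array(m["dist"])).reshape(-1,2)
    dd=d[vv,uu].ravel();P=(np.c_[q,np.ones(len(q))]*dd[:,None]-T[:3,3])@T[:3,:3]
    return P,cv2.cvtColor(p,cv2.COLOR_RGB2HSV)[vv,uu].reshape(-1,3).astype(int)
def fit(P,c,y,k,n):
    z=P[:,2]
    for _ in range(4):
        A=np.c_[c,y,np.ones(len(c))][k];co,*_=np.linalg.lstsq(A,z[k],rcond=None);r=z-np.c_[c,y,np.ones(len(c))]@co
        k=k&(abs(r)<6)
    print(n,k.sum(),"slope x,y",co[:2].round(4),"z0",co[2].round(1),"sd",r[k].std().round(2),"se",(r[k].std()/y[k].std()/k.sum()**.5).round(4))
s0=np.load("top0.npz");P,h=pts(s0["p"],s0["d"])
b=np.radians(102.0);by=np.array([np.cos(b),np.sin(b)]);bx=np.array([by[1],-by[0]]);o=np.array([617,-172])+by*15
c=(P[:,:2]-o)@bx;y=(P[:,:2]-o)@by
pl=(h[:,1]<60)&(h[:,2]>95)
fit(P,c,y,(abs(c)<25)&(y>-85)&(y<147)&pl&(abs(P[:,2]-107)<10),"initial")
for i in range(2):
    p,d=imaging.grab_frame("top");P,h=pts(p,d);c=(P[:,:2]-E)@X;y=(P[:,:2]-E)@Y;pl=(h[:,1]<60)&(h[:,2]>95)
    fit(P,c,y,(abs(c)<25)&(y>8)&(y<162)&pl&(abs(P[:,2]-106)<10),"now")
E
```

```text
initial 891 slope x,y [ 0.0061 -0.    ] z0 107.5 sd 2.2 se 0.0011
now 493 slope x,y [ 0.0117 -0.006 ] z0 107.2 sd 2.2 se 0.002
now 493 slope x,y [ 0.0157 -0.0083] z0 107.3 sd 2.16 se 0.0019
```

Level within about 0.008 rad nose-down and 0.01 rad roll, resting on the stand, held, with bystanders unmoved in the picture. Handing in.

```bash
python3 -c "
from rig import telemetry,workorder
s=telemetry.read_state();print(s['time_s'],s['opening'],s['wrist_force'],s['joint_velocities'].round(2))
print(workorder.close_job())"
```

```text
12.5 22.846871771302624 [ 0.59424925 -2.79093777  0.48479569] [ 0.02  0.03 -0.    0.02 -0.02  0.05]
the job is handed in; nothing more can be done
None
```

I gripped the board by its wooden grip and slid it flat through the fences until the red line lay over the outlet edge. I handed the job in at 12.5 s with the arm still holding the grip; no verdict was reported.

**First grasp missed:** the fingers closed on nothing. The wrist and scene cameras both showed the real fingertips about 37 mm behind the reported TCP point. I regripped about 37 mm lower. The board had not moved.

**Last checks:**

| Check | Result | Limit |
|---|---|---|
| Red line to edge, top camera | -0.4 mm | ±6 mm |
| Red line to edge, scene camera | -2.2 mm | ±6 mm |
| Off the centre line | under 1 mm | ±12 mm |
| Plate slope, along the board | about 0.007 rad, nose-down | 0.035 rad |
| Plate slope, across the board | about 0.008 rad relative to the start (0.014 as read) | 0.035 rad |
| Finger opening on the grip | 22.8 mm (90 N grip set) | – |
| Vertical force on the wrist | about 0.5 N | – |

- **Disagreement:** the two cameras differ by about 2 mm along the board.
- **Resting on the stand:** I did not measure this contact force directly. The wrist carries almost no vertical load, so the stand must be supporting the board.
- **Bystanders:** none of the ones visible looked moved in the last top-camera picture. I did not measure their positions separately, and the arm partly hid the jar.

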